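# Run the ram's gland nut down on its new packing

### The job

The short hydraulic ram standing in the vise has new packing and its gland nut is still slack. With the square steel bar, working round from hole to hole, screw the gland nut down clockwise (seen from above) until you feel it bear on the packing and it is firmly snug but not forced; turn it only with the bar, never with the gripper itself. Then draw the bar out and lay it flat on the bench again, leaving the other things where they are.

Things in the scene. Friction and masses are not known exactly. Their poses are not given: they have to be found in the camera images.
- ram: fixed grey machine vise (about 290 x 150 mm, jaw tops at 72 mm) with a black hydraulic ram (tube 66 mm across, top at 206 mm) clamped upright in it. Origin: on the ram's axis at bench height; z up. Above the nut a rod and rod eye (50 mm across, 28 mm thick) stand on the axis up to 303 mm. Only the nut moves.
- nut: gland nut on top of the ram: plain steel collar, 90 mm diameter, 30 mm high. Origin: on its axis at its underside, 212 to 213 mm above the bench at the start; z up. Six blind radial holes, 12 mm across, 26.5 mm deep (bottoms 18.5 mm from the axis), 60 degrees apart, 15 mm above the origin; the x axis points out through one. Clockwise from above screws it down, 6 mm a turn. It stays where it is left.
- nut_mid (a point): point on the nut's axis at the height of its holes. The nut turns with an even drag of about 0.2 N m; it starts 85 to 150 degrees short of the packing, how far is not known.
- packing: rubber packing hidden under the nut, not always equally thick; origin on the ram's axis. Once the nut lands on it, the moment needed climbs by about 1.3 N m per further radian. Properly snug is 0.55 to 0.75 N m in all (4 to 5.3 N of pull 140 mm from the axis); over about 0.85 N m crushes it.
- bar: steel bar, 240 mm long, lying on the bench: the middle 150 mm is 12 mm square, each end a round spigot 10 mm across and 45 mm long with a rounded nose; either end fits the holes. About 230 g. Origin: mid-length on its centre line (6 mm above the bench as it lies); x along the bar, z up as it lies at the start.
- bar_end_a (a point): the very end of the bar, 120 mm from its origin along its +x axis.
- bar_end_b (a point): the other very end of the bar, 120 mm along its -x axis.
- jug: a closed grey plastic jug of oil, 105 x 165 mm, 250 mm tall with its cap; origin: centre of its underside. Bystander.
- funnel: a white funnel standing mouth down, 124 mm across, 150 mm tall; origin: centre of its underside. Bystander.
- bottle: a closed amber glass bottle, 68 mm across, 210 mm tall; origin: centre of its underside. Bystander.
- wiper: a chrome car wiper arm lying flat, 390 mm long along its x axis, at most 26 mm wide and 22 mm high; origin under its middle. Bystander.
- wrench: a steel wrench lying flat, 190 mm long along its x axis; origin: near its middle, underneath. Bystander.
- old_packing: a worn black rubber packing ring lying flat, 56 mm outside, 33 mm inside, 12 mm thick; origin: centre of its underside. Bystander.
Mind the look-alikes: they are no part of the job. Several things have the shape of the bar; the one meant has the colours described above.

How it is judged:
By the outcome, as a careful person would: the job done as asked, in the order asked, and still so for the second after the job is handed in, with the robot touching nothing.
It also fails if it takes over 72 s, if anything falls off the work surface, if the arm or the gripper's body presses on something with over 40 N, if the wrist force passes 120 N, or if a joint passes its speed limit or range.

### The arm

A 6-joint arm with a two-finger parallel gripper is mounted at the origin on the work surface. World frame = base frame: x ahead of the robot, y to its left, z up, the work surface at z = 0. Lengths are in m, angles in rad, forces in N, time in s.
With the tool pointing down it reaches from about 0.3 to 0.775 m from the base axis. Payload 14.6 kg.
Tool frame: the origin (TCP) lies midway between the tips of the shut fingers; the grasp point (between the pads) lies 19 mm behind it; z points along the fingers, y is the line along which they close (so a half turn about z gives the same grasp; the last joint's range is limited). The gripper opens to 94 mm and grips with 3 to 60 N. Pads are 16 mm wide; open, the fingers measure 119 mm over their backs; the gripper's body (75 mm by 177 mm) begins 78 mm behind the grasp point.
Start: joints at [-1.268, 0.3, 1.521, -0, 1.321, -0.067], TCP at [0.199, -0.513, 0.184] pointing down, gripper open.
Joint ranges: [-3.03, 3.03], [-0.79, 2.21], [0.23, 2.52], [-1.04, 4.18], [0, 3.07], [-2.55, 2.55]. Speed limits (rad/s): [2.22, 2.22, 2.57, 3.14, 3.14, 3.14].

### API

Orientations are given as [roll, pitch, yaw] about the fixed x, y, z axes, in that order (R = Rz(yaw) Ry(pitch) Rx(roll)).
In Python, from station import telemetry, optics, ctrl gives the robot as it stands.
- The arm moves only by the tool carry_out, never from a script. Its argument "plan" is a list that holds one entry, the list of rows, each a list of 7 numbers: the shift along the tool's x, y, z in mm, then the turn, a rotation vector about the tool's x, y, z in rad, then the finger opening in mm, from 0 to 94. A call has 1 to 20 rows; each row shifts and turns the commanded pose from where the row before left it, along the tool's axes as they then stand; what a row does not reach is not made up. A row lasts 1/12 s, in which the tool goes at most 41.7 mm and 7.16 degrees, less where a joint would pass 70% of its speed; a pose out of reach is approached as far as the arm can. A call with a gripper value outside its range is refused whole. The fingers move at their own pace and stop on an object; "squeeze" is the grip in N (left out, the last holds). Time passes only in rows, so rows that do not move let the fingers close. It gives the time, the measured TCP pose, the force, the opening and the grip force at its end, in the units of the state.
- telemetry.get_obs(): the state, without advancing time (a new reading comes with each control period).
- optics.camera(name): name is "scene" or "side" or "wrist"; returns a dict with "pixels" (420x560x3 uint8, red, green, blue), "intrinsics" (3x3 intrinsics, pixels), "origin" and "rotation" of the camera in the world. Camera axes: x right, y down, z forward; pixel columns grow to the right and rows downward; lengths in m; the calibration is good to about 2 mm. A picture is of the moment at which its call begins. There is no depth.
- ctrl.hand_in(): hands the job in; it is judged then, once.
The state is a dict: "time_s": time; "qpos": joint angles; "joint_vel": joint speeds; "tau": joint torques, N m; "ee_pos": TCP position; "eef_rot": TCP orientation; "force": force on the tool from outside, world axes, zero at the start; "moment": the same for the moment, N m; "grip_width": finger opening in m; "grip_force": force on a finger pad.
Only numpy, scipy, OpenCV 4.12 (cv2) and the standard library are available. Lean on these libraries where they do the work, as an engineer would, in place of code of your own. Each camera call takes 0.05 s, during which the arm holds its last target. There are 200 camera calls.

## Working session

There is one attempt and no reset: what is moved stays moved. The work goes in short steps, Python scripts to look and compute and a tool call to move; the robot and the scene stay as the last step left them, time stands still between calls to the robot, and variables do not carry over. Pictures are saved under pics/ and viewed, at most 10 in all, crops included, and the job is handed in when it is done.

Besides the shell and the picture viewer there is one more tool, called after ">>>" as name(argument=value, ...) on one line, values as JSON. carry_out: Moves the arm, as the interface text tells. Its arguments: {"type":"object","properties":{"plan":{"type":"array","items":{"type":"array","items":{"type":"array","items":{"type":"number"}}}},"squeeze":{"type":"number"}},"required":["plan"]}

```bash
mkdir -p pics; ls; python3 - <<'E'
from station import telemetry, optics, ctrl
import cv2
print(telemetry.get_obs())
for n in("scene","side","wrist"):
    c=optics.camera(n); cv2.imwrite(f"pics/{n}0.png",c["pixels"][:,:,::-1]); print(n,c["intrinsics"].tolist(),c["origin"],c["rotation"].tolist())
E
```

```text
pics
{'time_s': 0.0, 'qpos': array([-1.26764585e+00,  3.00463369e-01,  1.52159242e+00,  7.86240091e-06,
        1.32071655e+00, -6.66139169e-02]), 'joint_vel': array([ 4.28107349e-04,  1.22431817e-03, -6.39101873e-04,  9.02381827e-04,
       -6.50863073e-05,  7.11812101e-05]), 'tau': array([ 2.07785175e-03, -5.31804764e+01, -3.52732122e+01,  7.09599629e-02,
        2.44526449e-02, -9.20318575e-05]), 'ee_pos': array([ 0.19867074, -0.51254495,  0.1829858 ]), 'eef_rot': array([-3.14041610e+00, -8.61235654e-05,  3.69762391e-01]), 'force': array([ 0.21215773, -0.14101981, -0.03354221]), 'moment': array([-0.007959  , -0.01829392, -0.0236745 ]), 'grip_force': 0.0, 'grip_width': 0.09402033886045669}
scene [[458.7044885942933, 0.0, 278.328798085014], [0.0, 458.7044885942933, 211.9516174298506], [0.0, 0.0, 1.0]] [1.13162827 0.73957585 0.98916921] [-2.276243896038422, 0.022665069572301633, 2.3584350628975885]
side [[499.93632154470623, 0.0, 282.5386752559431], [0.0, 499.93632154470623, 207.91772308044546], [0.0, 0.0, 1.0]] [-0.31518332  0.77047338  0.83160265] [-2.1409399627696497, 0.001968064564124905, -2.3200846919865294]
wrist [[349.25644008146054, 0.0, 276.6497437762628], [0.0, 349.25644008146054, 216.45174753157423], [0.0, 0.0, 1.0]] [ 0.26589147 -0.48658433  0.38421677] [2.891487131980888, -0.0005096852892381154, -1.1997529325308536]
```

View pics/scene0.png

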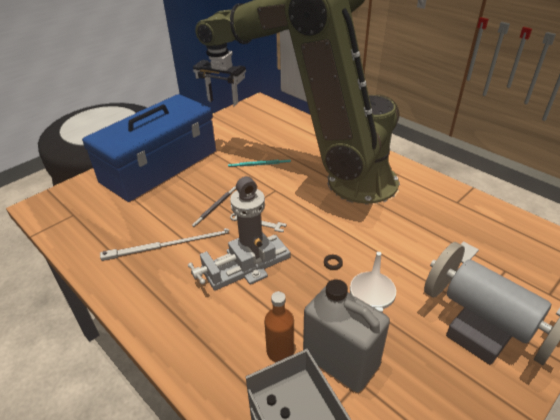

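View pics/side0.png

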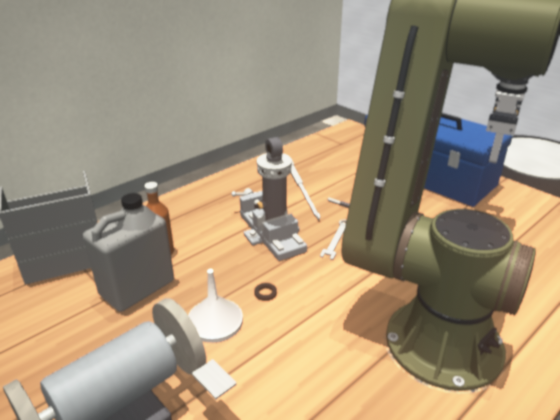

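Scene view: the vise and ram are near (250,230), with the nut at (248,200). Bar-shaped candidates are a dark grey bar at (193-237, 225-188) and a teal one at (228-290, 163). The wiper lies at (100-230, 245). I'll enlarge the candidates to confirm which is the bar.

```bash
python3 - <<'E'
import cv2,numpy as np
s=cv2.imread("pics/scene0.png");w=cv2.imread("pics/wrist0.png")
a=cv2.resize(s[145:235,185:305],(800,600),interpolation=cv2.INTER_CUBIC)
cv2.imwrite("pics/crop1.png",a)
E
```

```text
(no output)
```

View pics/crop1.png

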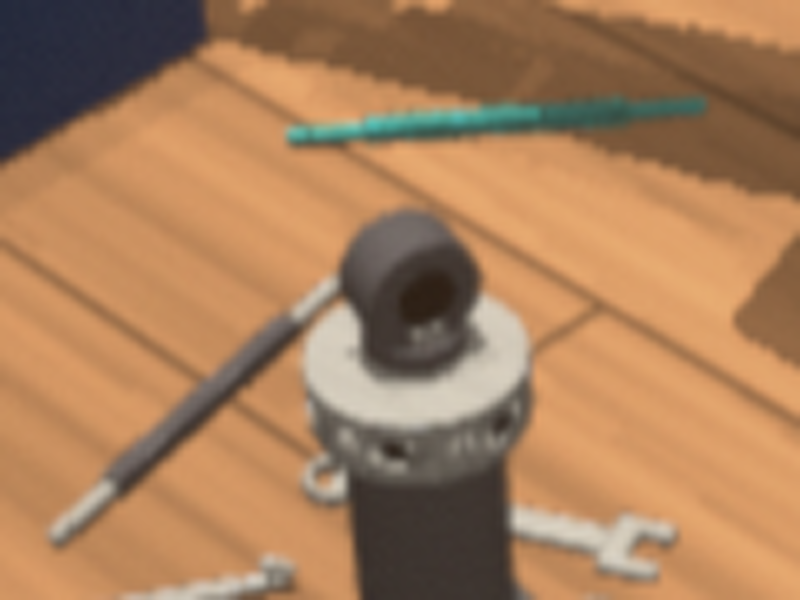

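View pics/wrist0.png

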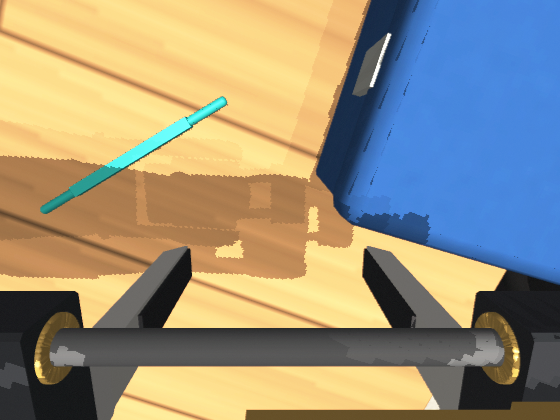

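The dark steel bar with bright spigots, lower left at (194,225)-(235,188), fits the description. The teal bar at (228-290, 163) is the look-alike. Nut holes show at about (244,212) and (261,208). Next I measure.

```bash
cat > h.py <<'E'
from station import telemetry, optics, ctrl
import cv2, numpy as np
from scipy.spatial.transform import Rotation as Ro
def cam(n):
    c=optics.camera(n); c["R"]=Ro.from_euler("xyz",c["rotation"]).as_matrix(); return c
def ray(c,uv):
    d=c["R"]@np.linalg.solve(c["intrinsics"],[uv[0],uv[1],1.]); return np.array(c["origin"]),d/np.linalg.norm(d)
def plane(c,uv,z):
    o,d=ray(c,uv); return o+d*(z-o[2])/d[2]
def proj(c,p):
    q=c["intrinsics"]@(c["R"].T@(np.array(p)-c["origin"])); return q[:2]/q[2]
def tri(c1,u1,c2,u2):
    o1,d1=ray(c1,u1);o2,d2=ray(c2,u2)
    t=np.linalg.lstsq(np.c_[d1,-d2],o2-o1,rcond=None)[0]
    a,b=o1+t[0]*d1,o2+t[1]*d2; return (a+b)/2,np.linalg.norm(a-b)
def save(c,name,box=None,size=None):
    p=c["pixels"][:,:,::-1]
    if box: p=p[box[1]:box[3],box[0]:box[2]]
    if size: p=cv2.resize(p,size,interpolation=cv2.INTER_CUBIC)
    cv2.imwrite("pics/"+name,p)
E
python3 - <<'E'
from h import *
np.set_printoptions(precision=4,suppress=True)
S=cam("scene");D=cam("side")
save(D,"crop2.png",(220,125,360,230),(800,600))
for u in [(194,225.3),(202.7,217),(229.3,193.8)]: print(plane(S,u,.006))
N=plane(S,(247.6,199.5),.2425);print("nut",N,proj(D,N))
print("side darkbar",plane(D,(328,200),.006),plane(D,(350,208),.006))
E
```

```text
[ 0.5667 -0.2441  0.006 ]
[ 0.5221 -0.2563  0.006 ]
[ 0.3818 -0.2872  0.006 ]
nut [0.5448 0.0129 0.2425] [270.8848 160.1954]
side darkbar [ 0.565  -0.2408  0.006 ] [ 0.4874 -0.2556  0.006 ]
```

View pics/crop2.png

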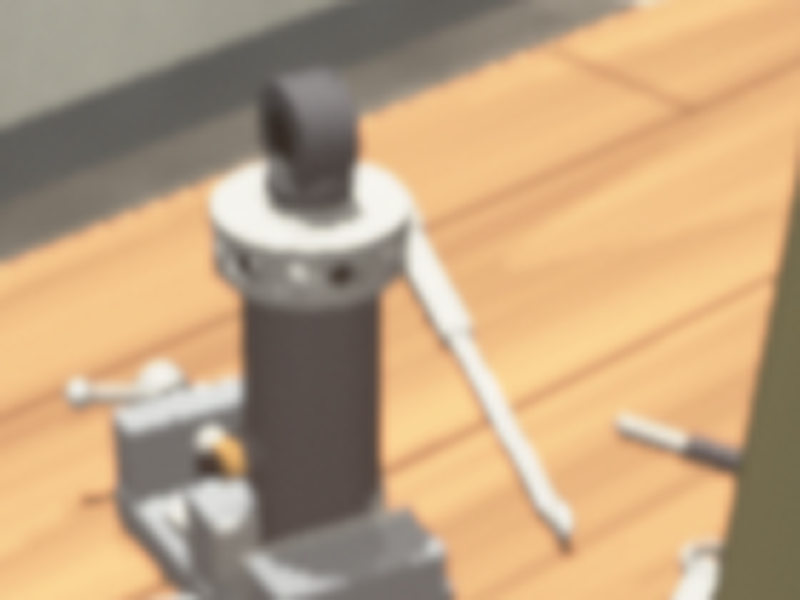

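Side view: nut top is centred at about (274,161), with holes at (263,171) and (280,173). The bar's near tip is at (328,199) and the rest is hidden by the arm. The white strip at (293,165)-(318,218) is the wiper. Computing positions now.

```bash
cat >> h.py <<'E'
def cyl(c,uv,cxy,r):
    o,d=ray(c,uv); e=o[:2]-cxy; A=d[:2]@d[:2];B=e@d[:2];C=e@e-r*r; t=(-B-np.sqrt(max(B*B-A*C,0)))/A; return o+t*d
def totool(dw):  # world vector (m) -> tool mm
    s=telemetry.get_obs(); return Ro.from_euler("xyz",s["eef_rot"]).as_matrix().T@np.array(dw)*1000
E
python3 - <<'E'
from h import *
np.set_printoptions(precision=4,suppress=True)
S=cam("scene");D=cam("side")
print("tri nut top",tri(S,(247.6,199.3),D,(274.4,160.7)),plane(D,(274.4,160.7),.2425))
# silhouettes of nut collar: grey bright pixels
for c,n,box in((S,"scene",(225,185,275,220)),(D,"side",(250,150,300,182))):
    im=c["pixels"].astype(int); x0,y0,x1,y1=box
    p=im[y0:y1,x0:x1]; sat=p.max(2)-p.min(2); m=(sat<28)&(p.mean(2)>95)
    for y in range(0,y1-y0,2):
        xs=np.where(m[y])[0]
        if len(xs)>8: print(n,y0+y,x0+xs[0],x0+xs[-1])
for n,u in dict(jugL=(307,352),jugF=(352,388),jugR=(382,372),bottle=(280,352),funnel=(373,295),toolboxF=(140,190),toolboxR=(215,152),wip1=(104,256),wip2=(228,234)).items(): print(n,plane(S,u,0)[:2])
print("teal",plane(S,(258,163),.006)[:2])
E
```

```text
tri nut top (array([0.5402, 0.0062, 0.2388]), np.float64(0.003488755992220788)) [0.5366 0.0082 0.2425]
scene 193 226 261
scene 195 225 262
scene 197 231 262
scene 199 231 263
scene 201 231 263
scene 203 231 262
scene 205 231 262
scene 207 232 262
scene 209 232 255
scene 211 235 261
scene 213 234 254
scene 215 232 250
side 150 250 265
side 152 250 267
side 154 250 284
side 156 250 288
side 158 258 290
side 160 257 291
side 162 257 291
side 164 258 292
side 166 258 293
side 168 258 294
side 170 258 295
side 172 259 296
side 174 261 297
side 176 263 298
side 178 267 299
jugL [0.6521 0.3255]
jugF [0.6493 0.4619]
jugR [0.5687 0.4872]
bottle [0.6982 0.2782]
funnel [0.3961 0.3351]
toolboxF [ 0.583  -0.5424]
toolboxR [ 0.2428 -0.5399]
wip1 [ 0.8369 -0.3361]
wip2 [ 0.5135 -0.1387]
teal [ 0.1841 -0.3529]
```

>>> carry_out(plan=[[[25, -19, 0, 0, 0, 0, 94], [25, -19, 0, 0, 0, 0, 94], [25, -19, 0, 0, 0, 0, 94], [25, -19, 0, 0, 0, 0, 94], [25, -19, 0, 0, 0, 0, 94], [25, -19, 0, 0, 0, 0, 94], [25, -19, 0, 0, 0, 0, 94], [25, -19, 0, 0, 0, 0, 94], [0, 0, 0, 0, 0, 0.07, 94], [0, 0, 0, 0, 0, 0.07, 94], [0, 0, 0, 0, 0, 0, 94], [0, 0, 0, 0, 0, 0, 94]]])

```text
time_s: 1.35
ee_pos: [0.3303, -0.2988, 0.1836]
eef_rot: [3.142, -0.0, 0.232]
force: [-0.6, 0.7, 0.1]
grip_width: 0.0938
grip_force: 0.0
```

```bash
python3 - <<'E'
from h import *
np.set_printoptions(precision=4,suppress=True)
s=telemetry.get_obs();print(s["time_s"],s["ee_pos"],s["eef_rot"],s["qpos"])
c=cam("wrist"); save(c,"w1.png")
for p in [(.567,-.244,.006),(.45,-.271,.006),(.333,-.298,.006)]: print(proj(c,p))
E
```

```text
1.35 [ 0.3303 -0.2988  0.1836] [ 3.1415 -0.      0.232 ] [-0.8176  0.0643  1.7995 -0.      1.2777  0.5212]
[277.5948 -62.4401]
[276.76    75.5805]
[276.0543 192.2598]
```

View pics/w1.png

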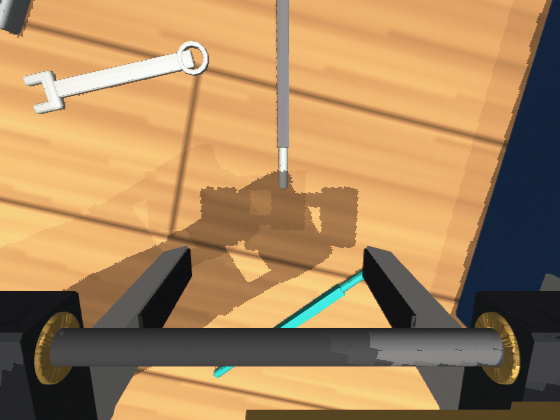

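Wrist view: the steel bar runs straight up the picture, its near end at (283,188) and shoulder at (283,148), leaving the top edge at about x=283. The wrench is upper left and the teal bar lower centre.

```bash
python3 - <<'E'
from h import *
np.set_printoptions(precision=4,suppress=True)
c=cam("wrist"); im=c["pixels"].astype(int)
sat=im.max(2)-im.min(2)
for y in (3,40,80,120,140,155,170,182):
    xs=np.where(sat[y,255:310]<45)[0]+255; print(y,xs.min() if len(xs) else None,xs.max() if len(xs) else None)
    if len(xs): print(plane(c,(xs.mean()+.0,y),.009))
e=plane(c,(283,188.5),.006);sh=plane(c,(283,148),.009);print(e,sh)
S=cam("scene");f=plane(S,(194,225.3),.006);print(f,np.linalg.norm(f-e))
E
```

```text
3 277 288
[ 0.5142 -0.2615  0.009 ]
40 277 288
[ 0.4827 -0.2691  0.009 ]
80 277 288
[ 0.4468 -0.2778  0.009 ]
120 278 288
[ 0.4091 -0.2875  0.009 ]
140 278 288
[ 0.3893 -0.2922  0.009 ]
155 279 287
[ 0.3742 -0.2959  0.009 ]
170 279 287
[ 0.3587 -0.2996  0.009 ]
182 279 287
[ 0.3461 -0.3027  0.009 ]
[ 0.3387 -0.3046  0.006 ] [ 0.3813 -0.2942  0.009 ]
[ 0.5667 -0.2441  0.006 ] 0.23584006197996898
```

>>> carry_out(plan=[[[25.2, 1.2, 0, 0, 0, -0.008, 60], [25.2, 1.2, 0, 0, 0, 0, 60], [25.2, 1.2, 0, 0, 0, 0, 50], [25.2, 1.2, 10, 0, 0, 0, 40], [25.2, 1.2, 20, 0, 0, 0, 40], [0, 0, 25, 0, 0, 0, 40], [0, 0, 30, 0, 0, 0, 40], [0, 0, 30, 0, 0, 0, 40], [0, 0, 25, 0, 0, 0, 40], [0, 0, 20, 0, 0, 0, 40], [0, 0, 12, 0, 0, 0, 40], [0, 0, 7, 0, 0, 0, 40], [0, 0, 2.5, 0, 0, 0, 40], [0, 0, 0, 0, 0, 0, 40]]])

```text
time_s: 2.67
ee_pos: [0.4544, -0.2754, 0.0024]
eef_rot: [3.141, -0.0, 0.238]
force: [0.0, -0.2, -0.0]
grip_width: 0.0397
grip_force: 0.0
```

>>> carry_out(plan=[[[0, 0, 0, 0, 0, 0, 5], [0, 0, 0, 0, 0, 0, 5], [0, 0, 0, 0, 0, 0, 5], [0, 0, 0, 0, 0, 0, 5], [0, 0, 0, 0, 0, 0, 5], [0, 0, 0, 0, 0, 0, 5]]], squeeze=50)

```text
time_s: 3.17
ee_pos: [0.4543, -0.2752, 0.0022]
eef_rot: [3.141, -0.0, 0.238]
force: [0.4, 0.7, -0.5]
grip_width: 0.0057
grip_force: 0.0
```

```bash
python3 - <<'E'
from h import *
s=telemetry.get_obs();print(s["grip_width"],s["grip_force"])
save(cam("wrist"),"w2.png")
E
```

```text
0.0056583220529938145 0.0
```

View pics/w2.png

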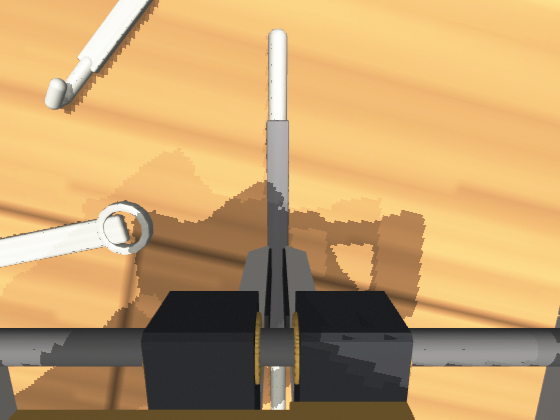

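Wrist view: the bar (far tip at (278,32)) lies between the fingers, which meet at about (278,250). The pads read no contact at 5.7 mm, so I'll try closing fully.

>>> carry_out(plan=[[[0, 0, 0, 0, 0, 0, 0], [0, 0, 0, 0, 0, 0, 0], [0, 0, 0, 0, 0, 0, 0], [0, 0, 0, 0, 0, 0, 0]]])

```text
time_s: 3.55
ee_pos: [0.4542, -0.2751, 0.002]
eef_rot: [-3.142, -0.0, 0.238]
force: [1.0, 0.0, 0.1]
grip_width: 0.0004
grip_force: 0.0
```

```bash
python3 - <<'E'
from h import *
c=cam("wrist");save(c,"w3.png",(200,230,360,350),(800,600))
s=telemetry.get_obs()
R=Ro.from_euler("xyz",s["eef_rot"]).as_matrix()
for z in(0,-19,-97):
  for y in (-6,6): print(z,y,proj(c,s["ee_pos"]+R@np.array([8,y,z])/1000))
E
```

```text
0 -6 [266.43092125 236.79522752]
0 6 [286.31640692 236.80877423]
-19 -6 [265.51096543 247.27594819]
-19 6 [287.2996561  247.28952183]
-97 -6 [258.69436185 324.93502277]
-97 6 [294.58459667 324.94188611]
```

View pics/w3.png

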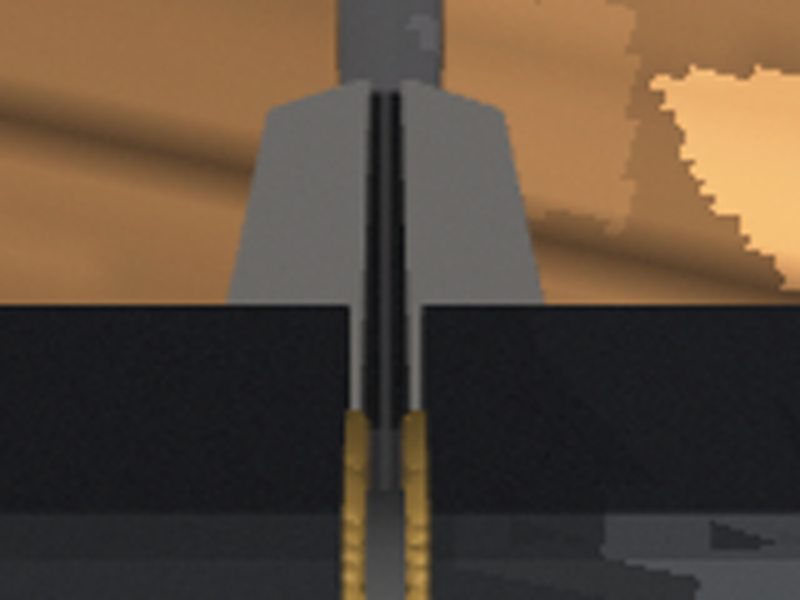

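Enlarged view: the fingers are shut at about row 246, seemingly above the bar. I'll open and feel downward in small steps.

>>> carry_out(plan=[[[0, 0, 0, 0, 0, 0, 30], [0, 0, 0, 0, 0, 0, 30], [0, 0, 0, 0, 0, 0, 30], [0, 0, 0, 0, 0, 0, 30], [0, 0, 2, 0, 0, 0, 30], [0, 0, 1, 0, 0, 0, 30], [0, 0, 0, 0, 0, 0, 30]]])

```text
time_s: 4.18
ee_pos: [0.4541, -0.275, -0.0013]
eef_rot: [-3.141, 0.0, 0.238]
force: [0.0, -0.3, 0.2]
grip_width: 0.03
grip_force: 0.0
```

No contact at z<0, so the real fingertips sit behind the stated TCP. Going on down with force checks.

>>> carry_out(plan=[[[0, 0, 2, 0, 0, 0, 30], [0, 0, 2, 0, 0, 0, 30], [0, 0, 1, 0, 0, 0, 30], [0, 0, 0, 0, 0, 0, 30]]])

```text
time_s: 4.52
ee_pos: [0.4541, -0.2751, -0.0063]
eef_rot: [-3.141, 0.0, 0.238]
force: [-0.0, 1.2, 0.0]
grip_width: 0.0299
grip_force: 0.0
```

>>> carry_out(plan=[[[0, 0, 2, 0, 0, 0, 30], [0, 0, 1, 0, 0, 0, 30], [0, 0, 1, 0, 0, 0, 30], [0, 0, 0, 0, 0, 0, 30]]])

```text
time_s: 4.85
ee_pos: [0.4541, -0.2751, -0.0102]
eef_rot: [-3.141, 0.0, 0.238]
force: [-0.1, -0.2, -0.2]
grip_width: 0.0301
grip_force: 0.0
```

>>> carry_out(plan=[[[0, 0, 1, 0, 0, 0, 30], [0, 0, 1, 0, 0, 0, 30], [0, 0, 1, 0, 0, 0, 30], [0, 0, 0, 0, 0, 0, 30]]])

```text
time_s: 5.18
ee_pos: [0.4541, -0.2751, -0.0132]
eef_rot: [-3.141, 0.0, 0.238]
force: [0.5, 0.3, 0.8]
grip_width: 0.0298
grip_force: 0.0
```

>>> carry_out(plan=[[[0, 0, 1, 0, 0, 0, 30], [0, 0, 1, 0, 0, 0, 30], [0, 0, 0, 0, 0, 0, 30]]])

```text
time_s: 5.43
ee_pos: [0.4541, -0.2751, -0.0151]
eef_rot: [-3.141, 0.0, 0.238]
force: [0.6, -0.0, 0.3]
grip_width: 0.0297
grip_force: 0.0
```

>>> carry_out(plan=[[[0, 0, 0, 0, 0, 0, 0], [0, 0, 0, 0, 0, 0, 0], [0, 0, 0, 0, 0, 0, 0], [0, 0, 0, 0, 0, 0, 0], [0, 0, 0, 0, 0, 0, 0]]], squeeze=55)

```text
time_s: 5.85
ee_pos: [0.4542, -0.2752, -0.0149]
eef_rot: [3.141, -0.0, 0.238]
force: [0.4, 0.3, -0.0]
grip_width: 0.011
grip_force: 55.0
```

```bash
python3 - <<'E'
from h import *
np.set_printoptions(precision=4,suppress=True)
s=telemetry.get_obs();R=Ro.from_euler("xyz",s["eef_rot"]).as_matrix()
c=cam("wrist");im=c["pixels"].astype(int)
col=im[:,270:286].mean((1,2)); 
tip=plane(c,(278,29),.006); t=R.T@(tip-s["ee_pos"])*1000
print("tip tool",t)
S=cam("scene");D=cam("side")
for cx in [(.540,.008),(.537,.008),(.543,.010),(.540,.005)]:
    cx=np.array(cx);o=[]
    for C,us in((S,[(244.25,212.5),(260.75,208)]),(D,[(262.9,171.4),(279.85,172.6)])):
        for u in us:
            p=cyl(C,u,cx,.045);o+=[np.degrees(np.arctan2(*(p[:2]-cx)[::-1])),p[2]*1000]
    print(cx,np.array(o).round(1), "mod60",np.array(o[::2]).round(1)%60)
E
```

```text
tip tool [116.6793   0.6088 -20.886 ]
[0.54  0.008] [ 35.6 230.3  94.9 231.5 101.1 229.8 158.3 229.3] mod60 [35.6 34.9 41.1 38.3]
[0.537 0.008] [ 32.4 228.1  90.9 231.7  97.9 230.2 155.6 230.9] mod60 [32.4 30.9 37.9 35.6]
[0.543 0.01 ] [ 37.1 233.4  96.7 233.5 106.6 230.6 163.1 228. ] mod60 [37.1 36.7 46.6 43.1]
[0.54  0.005] [ 38.  228.7  98.6 227.8  97.3 227.7 155.3 228.6] mod60 [38.  38.6 37.3 35.3]
```

>>> carry_out(plan=[[[0, 0, -10, 0, 0, 0, 0], [0, 0, -20, 0, 0, 0, 0], [0, 0, -30, 0, 0, 0, 0], [0, 0, -40, 0, 0, 0, 0], [0, 0, -40, 0, 0, 0, 0], [0, 0, -40, 0, 0, 0, 0], [0, 0, -40, 0, 0, 0, 0], [0, 0, -30, 0, 0, 0, 0], [0, 0, 0, 0, 0, 0, 0]]])

```text
time_s: 6.75
ee_pos: [0.4555, -0.276, 0.2422]
eef_rot: [3.134, -0.006, 0.238]
force: [-0.4, -1.2, -1.4]
grip_width: 0.0112
grip_force: 55.0
```

>>> carry_out(plan=[[[33, -5.7, 0, 0, 0, 0, 0], [33, -5.7, 0, 0, 0, 0, 0], [33, -5.7, 0, 0, 0, 0, 0], [33, -5.7, 0, 0, 0, 0, 0], [33, -5.7, 0, 0, 0, 0, 0], [33, -5.7, 0, 0, 0, 0, 0], [33, -5.7, 0, 0, 0, 0, 0], [33, -5.7, 0, 0, 0, 0, 0], [0, 0, 0, 0, 0, -0.12, 0], [0, 0, 0, 0, 0, -0.12, 0], [0, 0, 0, 0, 0, -0.12, 0], [0, 0, 0, 0, 0, -0.12, 0], [0, 0, 0, 0, 0, -0.12, 0], [0, 0, 0, 0, 0, -0.12, 0], [0, 0, 0, 0, 0, -0.12, 0], [0, 0, 0, 0, 0, -0.12, 0], [0, 0, 0, 0, 0, -0.12, 0], [0, 0, 0, 0, 0, -0.12, 0], [0, 0, 0, 0, 0, -0.12, 0], [0, 0, 0, 0, 0, -0.12, 0]]])

```text
time_s: 8.42
ee_pos: [0.6996, -0.1685, 0.2343]
eef_rot: [-3.14, -0.001, 1.684]
force: [0.4, 0.4, -2.9]
grip_width: 0.011
grip_force: 55.0
```

>>> carry_out(plan=[[[0, 0, 0, 0, 0, -0.118, 0], [0, 0, 0, 0, 0, -0.118, 0], [0, 0, 0, 0, 0, -0.118, 0], [0, 0, 0, 0, 0, -0.118, 0], [0, 0, 0, 0, 0, -0.118, 0], [0, 0, 0, 0, 0, -0.118, 0], [0, 0, 0, 0, 0, -0.118, 0], [0, 0, 0, 0, 0, -0.118, 0], [0, 0, 0, 0, 0, -0.118, 0], [0, 0, 0, 0, 0, 0, 0]]])

```text
time_s: 9.25
ee_pos: [0.6997, -0.1685, 0.2343]
eef_rot: [-3.141, -0.002, 2.746]
force: [-1.1, 0.1, -2.7]
grip_width: 0.0108
grip_force: 55.0
```

```bash
python3 - <<'E'
from h import *
np.set_printoptions(precision=4,suppress=True)
s=telemetry.get_obs();print(s)
c=cam("wrist");save(c,"w4.png")
for p in [(.54,.005,.2425),(.54,.005,.303)]:print(proj(c,p))
E
```

```text
{'time_s': 9.25, 'qpos': array([-0.2872,  0.6911,  0.8359,  0.0001,  1.6163, -1.462 ]), 'joint_vel': array([ 0.0001, -0.0011, -0.0037, -0.0007, -0.0005,  0.2296]), 'tau': array([  0.0042, -77.8963, -38.6093,  -0.0108,   0.08  ,  -2.8129]), 'ee_pos': array([ 0.6997, -0.1685,  0.2343]), 'eef_rot': array([-3.1415, -0.0016,  2.7456]), 'force': array([-1.061 ,  0.0894, -2.7   ]), 'moment': array([ 0.066 , -0.1076, -0.0328]), 'grip_force': 54.9972277879715, 'grip_width': 0.01079075510989191}
[ 502.9841 -212.4768]
[ 645.0111 -426.9208]
```

View pics/w4.png

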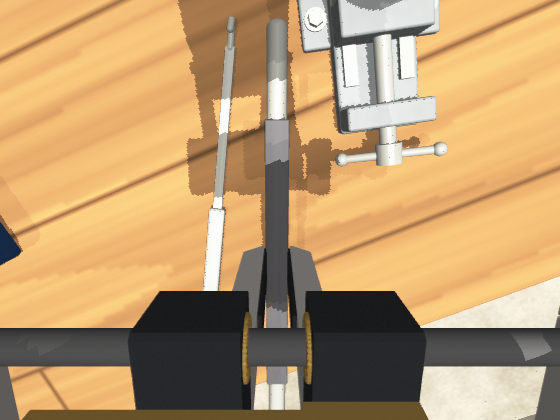

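Wrist view: the bar is held straight, tip at (278,20), with the vise at upper right and the wiper left. Moving to the approach point outside the hole at about -23°.

>>> carry_out(plan=[[[3.6, 24.4, 6.9, 0, 0, 0, 0], [3.6, 24.4, 6.9, 0, 0, 0, 0], [3.6, 24.4, 6.9, 0, 0, 0, 0], [3.6, 24.4, 6.9, 0, 0, 0, 0], [0, 0, 0, 0, 0, 0, 0], [0, 0, 0, 0, 0, 0, 0]]])

```text
time_s: 9.8
ee_pos: [0.7248, -0.0719, 0.2066]
eef_rot: [-3.141, -0.002, 2.738]
force: [0.5, -1.1, -1.9]
grip_width: 0.0115
grip_force: 55.0
```

```bash
python3 - <<'E'
from h import *
np.set_printoptions(precision=4,suppress=True)
s=telemetry.get_obs();R=Ro.from_euler("xyz",s["eef_rot"]).as_matrix();print(s["ee_pos"],s["eef_rot"],s["force"])
c=cam("scene");d=cam("side")
a=c["pixels"][165:240,205:305,::-1];b=d["pixels"][135:210,240:340,::-1]
im=np.vstack([cv2.resize(x,(400,300),interpolation=cv2.INTER_CUBIC) for x in(a,b)])
im=cv2.resize(np.hstack([im[:300],im[300:]]),(800,300));cv2.imwrite("pics/both5.png",im)
tip=s["ee_pos"]+R@np.array([118,0,-20.9])/1000;print("tip",tip,proj(c,tip),proj(d,tip))
E
```

```text
[ 0.7248 -0.0719  0.2066] [-3.1412 -0.0015  2.7379] [ 0.5016 -1.0794 -1.9352]
tip [ 0.6163 -0.0256  0.2277] [217.4556 210.1328] [263.9594 151.7921]
```

View pics/both5.png

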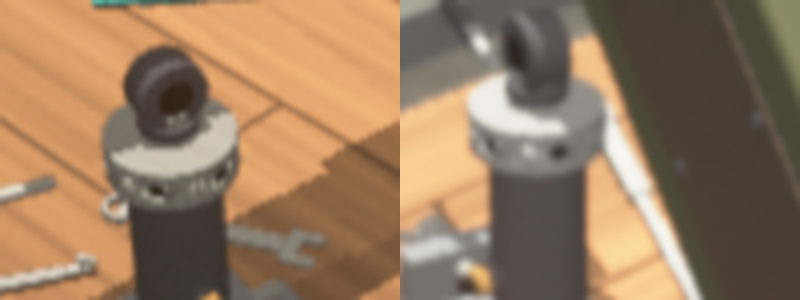

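Composite: scene (left half) has the bar tip at about (218.5,211) and nut holes at (244,212) and (260,208). Side (right half) has the tip at about (262.5,149) behind the nut. I'll check the tip and the nut axis numerically.

```bash
python3 - <<'E'
from h import *
np.set_printoptions(precision=4,suppress=True,linewidth=200)
c=cam("scene");d=cam("side")
print(c["pixels"][204:218,198:224].mean(2).astype(int))
print(d["pixels"][136:154,244:270].mean(2).astype(int))
print(tri(c,(218.5,211),d,(262.5,149)))
# hole centroids: darkest blobs in collar
for n,C,b in(("S",c,(232,205,266,218)),("D",d,(255,164,295,180))):
    g=C["pixels"][b[1]:b[3],b[0]:b[2]].mean(2).astype(int);print(n,b);print(g)
E
```

```text
[[160 161 162 164 164 163 161 160 158 155 151 151 154 155 157 159 159 155 144 130 121 124 142 151 156 156]
 [160 161 161 161 164 163 164 163 162 159 155 152 151 153 153 157 159 158 156 150 139 122 122 132 148 157]
 [161 161 161 161 162 162 164 164 162 163 160 157 152 149 150 153 156 157 159 157 154 144 129 120 126 143]
 [160 162 162 162 160 161 162 164 163 163 162 161 158 154 151 149 150 153 155 156 156 155 148 136 122 122]
 [154 158 160 161 161 160 160 161 162 164 163 162 160 156 151 141 135 135 137 140 142 156 158 152 142 127]
 [148 153 158 160 162 162 162 160 161 164 167 166 155 148 138 128 122 124 122 124 130 154 157 157 154 146]
 [141 145 149 156 160 162 165 166 168 179 194 197 184 143 123 120 121 119 116 116 123 151 156 157 156 155]
 [131 131 137 151 165 175 186 199 204 211 216 210 195 138 118 114 112 109 111 116 124 145 151 154 156 157]
 [119 117 128 157 195 207 210 212 208 204 192 171 156 119 110 111 117 123 135 141 142 147 148 150 153 155]
 [111 111 122 159 199 201 191 178 163 150 136 125 128 126 135 138 145 150 159 159 156 154 151 148 149 151]
 [ 97  90  98 126 155 148 136 
[... 6159 characters left out ...]
18 116 116 123 143 163 174 174 161 170 213 237]
 [199 199 198 195 190 180 157 127 115 118 122 125 131 137 137 135 131 128 131 133 134 132 130 126 123 121 121 118 113 107 106 124 158 177 183 182 170 159 188 227]
 [198 197 196 195 193 186 165 125 100 102 108 114 120 125 126 126 125 123 125 127 127 126 124 122 121 117 111 105  99  92  92 122 165 182 185 184 176 162 168 208]
 [196 195 193 191 189 183 163 119  86  83  89  95 101 105 108 110 111 112 114 114 114 112 109 107 104 101  95  88  82  77  81 118 166 182 184 183 180 172 164 184]
 [192 190 187 184 179 172 154 112  80  74  77  80  84  87  89  91  94  96  96  97  96  94  91  89  88  85  81  76  73  71  78 116 164 180 183 183 183 180 169 166]]
```

```bash
python3 - <<'E'
from h import *
from scipy.optimize import least_squares
np.set_printoptions(precision=4,suppress=True,linewidth=200)
c=cam("scene");d=cam("side")
obs=[(c,(243.8,213),0),(c,(260.2,208.3),1),(d,(262.2,171),1),(d,(279.4,172.5),2)]
def f(p):
    r=[]
    for C,u,k in obs:
        a=p[2]+k*np.pi/3; r+=list(proj(C,[p[0]+.044*np.cos(a),p[1]+.044*np.sin(a),.2275])-u)
    for C,u in((c,(247.6,199.3)),(d,(274.4,160.7))): r+=list(proj(C,[p[0],p[1],.2425])-u)
    return r
for x in [f,lambda p:f(p)[:8]]:
    s=least_squares(x,[.54,.005,.65]);print(s.x,np.degrees(s.x[2]),np.round(s.fun,1))
E
```

```text
[0.5406 0.0067 0.6296] 36.073115244832664 [ 0.2 -0.   0.   0.4  0.   0.3 -0.1  0.4 -0.4 -1.6 -0.6 -0.7]
[0.5416 0.0061 0.6461] 37.02091614872707 [ 0.1  0.1 -0.2  0.4  0.2  0.2  0.1  0.1]
```

>>> carry_out(plan=[[[0, -1.1, 0, 0, 0, 0.005, 0], [12, 0, 0, 0, 0, 0, 0], [12, 0, 0, 0, 0, 0, 0], [6, 0, 0, 0, 0, 0, 0], [3, 0, 0, 0, 0, 0, 0], [3, 0, 0, 0, 0, 0, 0], [3, 0, 0, 0, 0, 0, 0], [0, 0, 0, 0, 0, 0, 0]]])

```text
time_s: 10.77
ee_pos: [0.6886, -0.0587, 0.2075]
eef_rot: [-3.142, -0.0, 2.735]
force: [0.0, 0.4, -3.0]
grip_width: 0.011
grip_force: 55.0
```

>>> carry_out(plan=[[[2, 0, 0, 0, 0, 0, 0], [2, 0, 0, 0, 0, 0, 0], [0, 0, 0, 0, 0, 0, 0]]])

```text
time_s: 11.02
ee_pos: [0.6849, -0.0571, 0.2074]
eef_rot: [-3.142, -0.0, 2.735]
force: [-0.4, 0.7, -3.0]
grip_width: 0.0108
grip_force: 55.0
```

>>> carry_out(plan=[[[2, 0.5, 0.3, 0, 0, 0, 0], [2, 0.5, 0.3, 0, 0, 0, 0], [2, 0, 0, 0, 0, 0, 0], [2, 0, 0, 0, 0, 0, 0], [0, 0, 0, 0, 0, 0, 0]]])

```text
time_s: 11.43
ee_pos: [0.6778, -0.0529, 0.2069]
eef_rot: [-3.142, -0.0, 2.735]
force: [0.5, -0.2, -2.7]
grip_width: 0.011
grip_force: 55.0
```

>>> carry_out(plan=[[[2, 0, 0, 0, 0, 0, 0], [2, 0, 0, 0, 0, 0, 0], [1.5, 0, 0, 0, 0, 0, 0], [1.5, 0, 0, 0, 0, 0, 0], [0, 0, 0, 0, 0, 0, 0]]])

```text
time_s: 11.85
ee_pos: [0.6714, -0.0502, 0.2069]
eef_rot: [-3.142, -0.0, 2.735]
force: [-1.3, -0.7, -2.0]
grip_width: 0.011
grip_force: 55.0
```

```bash
python3 - <<'E'
from h import *
np.set_printoptions(precision=4,suppress=True,linewidth=200)
s=telemetry.get_obs();print(s["ee_pos"],s["eef_rot"],s["force"],s["moment"])
E
```

```text
[ 0.6714 -0.0502  0.2069] [-3.1416 -0.0001  2.7349] [-1.3289 -0.7071 -2.0087] [-0.0409 -0.0163  0.0495]
```

>>> carry_out(plan=[[[0.2, -7.43, 0.05, 0, 0, 0.0524, 0], [0.2, -7.43, 0.05, 0, 0, 0.0524, 0], [0.2, -7.43, 0.05, 0, 0, 0.0524, 0], [0.2, -7.43, 0.05, 0, 0, 0.0524, 0], [0.2, -7.43, 0.05, 0, 0, 0.0524, 0], [0, 0, 0, 0, 0, 0, 0]]])

```text
time_s: 12.35
ee_pos: [0.6526, -0.0827, 0.2069]
eef_rot: [3.141, 0.001, 2.469]
force: [3.5, 1.4, -2.6]
grip_width: 0.0109
grip_force: 55.2
```

```bash
cat >> h.py <<'E'
C0=np.array([.541,.0064])
def torque(n=6,show=True):
    A=[]
    for i in range(n):
        if i: optics.camera("wrist")
        s=telemetry.get_obs(); e=s["ee_pos"][:2]-C0; F=s["force"]
        A.append([e[0]*F[1]-e[1]*F[0],s["moment"][2],np.hypot(*e)*1000,np.degrees(np.arctan2(e[1],e[0])),np.degrees(s["eef_rot"][2])-180,s["ee_pos"][2]+.0209,*F])
    A=np.array(A); np.set_printoptions(precision=4,suppress=True,linewidth=200)
    if show: print("n",n,"rxF,Mz,r,phi,psi-180,zbar,F",A.mean(0)); print("std",A.std(0)[:2],s["time_s"],s["grip_width"])
    return A
E
python3 -c "
from h import *
torque(6)"
```

```text
n 6 rxF,Mz,r,phi,psi-180,zbar,F [  0.3388  -0.2364 142.7396 -38.3298 -38.2908   0.2277   3.5424   0.2269  -2.4304]
std [0.0793 0.0703] 12.6 0.01102453375809902
```

>>> carry_out(plan=[[[0.2, -7.43, 0.05, 0, 0, 0.0524, 0], [0.2, -7.43, 0.05, 0, 0, 0.0524, 0], [0.2, -7.43, 0.05, 0, 0, 0.0524, 0], [0.2, -7.43, 0.05, 0, 0, 0.0524, 0], [0.2, -7.43, 0.05, 0, 0, 0.0524, 0], [0.2, -7.43, 0.05, 0, 0, 0.0524, 0], [0.2, -7.43, 0.05, 0, 0, 0.0524, 0], [0.2, -7.43, 0.05, 0, 0, 0.0524, 0], [0.2, -7.43, 0.05, 0, 0, 0.0524, 0], [0.2, -7.43, 0.05, 0, 0, 0.0524, 0]]])

```text
time_s: 13.43
ee_pos: [0.5939, -0.1266, 0.2063]
eef_rot: [3.141, 0.002, 1.947]
force: [5.2, -4.5, -2.3]
grip_width: 0.0108
grip_force: 55.2
```

```bash
python3 -c "
from h import *
torque(5)
c=cam('scene');d=cam('side')
for n,C,b in(('S',c,(232,205,266,220)),('D',d,(255,164,295,182))):
    g=C['pixels'][b[1]:b[3],b[0]:b[2]].mean(2).astype(int);print(n,b);print(g)
"
```

```text
n 5 rxF,Mz,r,phi,psi-180,zbar,F [  0.3754  -0.2698 143.1598 -68.3921 -68.4343   0.2273   4.5177  -4.2804  -2.1201]
std [0.0888 0.037 ] 13.6333 0.010976553167317276
S (232, 205, 266, 220)
[[125 156 185 204 206 203 202 206 207 205 205 206 207 207 206 204 202 202 204 207 208 208 207 208 204 199 182 149 118  93  84  79 110 143]
 [109 110 138 172 191 199 200 205 206 206 207 207 207 207 207 204 203 202 202 205 207 207 204 199 183 156 135 102  98  91  99  94 115 152]
 [101  95  93 119 144 159 175 193 199 204 203 204 206 207 206 204 203 200 200 201 199 191 178 156 136 103  98 116 136 100 102  99 106 134]
 [110 109  72  80  95 105 127 149 158 170 173 185 191 202 199 193 185 180 170 167 157 145 130 104  98  94 102 138 147 101  93  92  92 106]
 [112 127  75  59  84  92  96 100 106 119 123 138 144 157 156 147 139 132 120 115 103 102  98  94  88  94 105 137 124  93  88  87  93 100]
 [110 122  96  61  81  97  91  92  97 100  99 101 105 105 103 101  97  96  91  85  87  97  93  93  88  90 103 120  99  86  85  88  94  99]
 [118 106 108  76  83  89  87  90  98 105 108 120 126 103  95  96  85  75  68  
[... 3430 characters left out ...]
06  99  97 124 166 183 186 185 177 164 170 209]
 [196 195 193 192 188 183 164 121  91  89  95 100 105 108 110 114 117 119 120 120 119 117 115 112 109 107 103  95  89  84  86 121 167 183 185 184 181 173 166 185]
 [193 191 188 184 179 173 154 114  82  78  81  84  88  91  93  97 100 103 103 103 103 100  98  95  92  89  86  82  78  76  82 119 165 181 184 184 184 181 171 168]
 [187 184 178 174 170 168 153 113  81  74  76  78  79  81  84  85  88  89  89  88  88  87  86  85  83  81  79  77  75  74  81 118 165 181 185 186 186 184 174 158]
 [177 172 170 170 173 174 160 119  82  75  76  77  78  79  80  82  83  83  83  83  82  82  82  82  81  80  78  77  75  74  80 119 166 183 186 187 187 185 178 163]]
```

>>> carry_out(plan=[[[-1.5, 0, 0, 0, 0, 0, 0], [-1.5, 0, 0, 0, 0, 0, 0], [0.2, -7.5, 0.05, 0, 0, 0.0524, 0], [0.2, -7.5, 0.05, 0, 0, 0.0524, 0], [0.2, -7.5, 0.05, 0, 0, 0.0524, 0], [0.2, -7.5, 0.05, 0, 0, 0.0524, 0], [0.2, -7.5, 0.05, 0, 0, 0.0524, 0], [0, 0, 0, 0, 0, 0, 0]]])

```text
time_s: 14.4
ee_pos: [0.558, -0.1381, 0.2061]
eef_rot: [3.141, 0.0, 1.685]
force: [4.0, -0.4, -3.2]
grip_width: 0.0109
grip_force: 55.3
```

```bash
python3 -c "
from h import *
torque(6)
"
```

```text
n 6 rxF,Mz,r,phi,psi-180,zbar,F [  0.4299  -0.2399 145.4883 -83.0181 -83.2885   0.2269   3.0577  -0.6562  -2.7943]
std [0.0912 0.0183] 14.65 0.010830102842346801
```

>>> carry_out(plan=[[[0, 2, 0, 0, 0, -0.014, 0], [-8, 0, 0, 0, 0, 0, 0], [-12, 0, 0, 0, 0, 0, 0], [-14, 0, 0, 0, 0, 0, 0], [-12, 0, 0, 0, 0, 0, 0], [0, 0, 0, 0, 0, 0, 0]]])

```text
time_s: 15.15
ee_pos: [0.5662, -0.1862, 0.2054]
eef_rot: [-3.141, 0.0, 1.699]
force: [-0.9, -0.1, -2.7]
grip_width: 0.0107
grip_force: 55.0
```

```bash
python3 -c "
from h import *
torque(2)
c=cam('scene');d=cam('side')
for n,C,b in(('S',c,(236,207,264,218)),('D',d,(255,168,295,177))):
    g=C['pixels'][b[1]:b[3],b[0]:b[2]].mean(2).astype(int);print(n,b);print(g)
"
```

```text
n 2 rxF,Mz,r,phi,psi-180,zbar,F [ -0.0954  -0.018  193.635  -82.5134 -82.6716   0.2263  -0.4829  -0.099   -2.8329]
std [0.0731 0.0162] 15.2 0.011099021747520463
S (236, 207, 264, 218)
[[150 171 191 197 202 204 204 205 203 201 201 203 205 205 205 202 196 189 174 152 134 111  97  89  88  53  59  83]
 [102 121 145 155 161 174 186 188 195 193 194 195 192 189 186 169 154 144 126 102  98  95  97  98 102  65  74  85]
 [ 89  95 102 106 109 126 138 143 153 151 151 153 147 141 139 120 102 100  97 101 105 102 108 111 126  98  94  85]
 [ 89  97 111 130 106  99  99  98  99 100 100 100  98 100 102  98  93  89  95 115 111 106 118 115 139 113  94  89]
 [ 88 103 132 149 113 103  94  87  82  75  71  72  83  98 105  96  93  89 100 123 112  99 111 107 116 101  90  88]
 [ 88 102 128 138 121 111  98 102  80  49  43  45  62  86 101  92  93  94 100 118 106  90  96  95  91  87  88  89]
 [ 88  92 103 113 118 115 110 131 113  58  41  42  53  72  87  88  91  93  96 105  93  89  88  87  79  82  87  87]
 [ 90  87  88  94  97 106 114 145 140  97  69  76  95  82  84  91  92  92  93  94  87  83  77  71  66  79  84  
[... 1140 characters left out ...]
82 103 110 114 115 114 116 131 178 229 242 244]
 [198 194 180 157 137 138 156 163 137 102  82  89 108 120 127 131 139 156 175 181 167 148 141 142 126  94  72  76  93 105 112 115 117 118 125 136 165 216 238 244]
 [198 197 192 178 156 142 145 153 144 127 109 103 112 121 128 132 139 152 163 160 148 139 140 143 131 107  93 100 111 114 116 120 126 133 145 152 158 193 230 242]
 [198 199 197 191 177 158 142 138 139 135 126 119 121 126 131 134 139 145 146 140 133 133 137 140 134 121 114 118 122 120 118 126 143 158 169 171 162 171 214 237]
 [199 199 198 195 189 176 151 130 125 127 126 125 127 129 131 133 136 138 135 130 129 132 135 135 133 128 124 123 121 115 112 128 160 177 183 182 171 162 190 228]]
```

```bash
cat >> h.py <<'E'
def nutfit(obs,z):
    from scipy.optimize import least_squares
    def f(p):
        r=[]
        for C,u,k in obs:
            a=p[2]+k*np.pi/3; r+=list(proj(C,[p[0]+.044*np.cos(a),p[1]+.044*np.sin(a),z])-u)
        return r
    s=least_squares(f,[.54,.005,.65]);print(s.x,np.degrees(s.x[2]),np.round(s.fun,1))
E
python3 - <<'E'
from h import *
np.set_printoptions(precision=4,suppress=True,linewidth=200)
c=cam("scene");d=cam("side")
nutfit([(c,(243.8,213),0),(c,(260.2,208.3),1),(d,(262.2,171),1),(d,(279.4,172.5),2)],.2275)
for a in(46.6,46.9,47.2): nutfit([(c,(a,213),0),(d,(264.8,172),1),(d,(281.8,172.5),2)],.2266)
nutfit([(c,(243.8,213),0),(d,(262.2,171),1),(d,(279.4,172.5),2)],.2275) if 0 else None
nutfit([(c,(246.9,213),0),(d,(264.8,172),1),(d,(281.8,172.5),2)],.2266)
nutfit([(c,(246.9,213),0),(c,(261.2,207.5),1),(d,(264.8,172),1),(d,(281.8,172.5),2)],.2266)
E
```

```text
[0.5416 0.0061 0.6461] 37.02091614872707 [ 0.1  0.1 -0.2  0.4  0.2  0.2  0.1  0.1]
[ 0.8307 -0.2629  0.1988] 11.391815387409912 [ 36.4   4.7  -1.7 -61.4  -7.8 -58.9]
[ 0.8301 -0.2624  0.1988] 11.387554552628417 [ 36.4   4.7  -1.7 -61.4  -7.8 -58.8]
[ 0.8296 -0.262   0.1987] 11.383310102569634 [ 36.4   4.7  -1.7 -61.3  -7.7 -58.8]
[0.5407 0.0061 0.7946] 45.52964007078595 [-0.2  0.2 -0.1  0.4  0.3  0.1]
[0.5412 0.0058 0.7979] 45.71387571310765 [-0.4  0.3  0.3 -0.1 -0.1  0.3  0.3 -0.1]
```

```bash
python3 - <<'E'
from h import *
np.set_printoptions(precision=4,suppress=True,linewidth=200)
a=cv2.imread("pics/w4.png");c=cam("wrist")["pixels"][:,:,::-1]
for im in(a,c):
    for y in(24,40,60,80,100,140,180): print(y,im[y,255:302].max(1).astype(int)-im[y,255:302].min(1).astype(int))
E
```

```text
24 [ 87  87  87  88  87  88  88  87  88  89  89  88  22   6   7   6   6   8   9   8   8   7   7   8   8   8   9  10   9   9   9   6  65 122 125 124 123 122 123 125 124 124 122 121  71   9   3]
40 [ 87  86  85  86  86  87  86  86  84  82  82  36   8   6   6   8   8   8   8   9   8   7   7   8   9   8   8   9   8   8   8   7  33 120 124 125 125 125 124 124 124 123 122 122 121 121  59]
60 [ 83  82  82  83  83  83  82  82  82  81  81  48   9   7   6   9   7   8   8   9   9  10   9   8   9   8   9   9   8   9   8   8  30  64  69  70  72 122 122 123 123 124 123 123 124 124 126]
80 [ 88  88  88  89  88  90  90  89  90  90  89  73  17   7  10  10   9  10   7   6   5   3   1   2  12  10  10   9  12  14  13   9  53  82  85  85  85 125 125 125 123 121 123 126 126 126 127]
100 [123 124 124 124 124 124 105  94  92  94  92  72  18  11  10  15  11   9   7   7   4   1   1   1   2   5   8  11  10  15  14  10  51  78  81  82  84  83  83  84 126 125 125 125 124 124 123]
140 [ 83  83  83  84  84  85  86  85  86  68   7   1   2   2   1   1   2   2   3   4   3   5   5   6   5   4   4   5   4   4   3   2  
[... 719 characters left out ...]
0   8   8   6   3   3   3   5   7   9   9  14  12  12   8   4   4   3   2   2   3   3   4   3   3   3   4  27 121 125]
100 [ 89  78  78  78  77  78  77  77  75 121 123 103  24  10  12  14  11  10   9   8   5   2   2   3   4   7   8  11  14  13  10   7 109 121 121 121 121 124 123 125 123 125 126 126 124 124 126]
140 [ 78  76  78  76  74  74  74  74  75  45   4   2   3   3   2   3   2   2   2   4   3   4   4   4   4   4   4   4   5   5   4   5   4   3 113 124 126 125 126 123 123 122 122 122 122 119 119]
180 [ 85  83  84  84  84  84  84  84  62  15   3   1   0   1   0   0   2   1   0   1   1   1   1   2   1   1   1   0   1   2   0   1   1  20  85  99  99 101  98  98  98  97  99  98  99  97  99]
```

>>> carry_out(plan=[[[0.7, 17, 0, 0, 0, -0.0873, 0], [0.7, 17, 0, 0, 0, -0.0873, 0], [0.7, 17, 0, 0, 0, -0.0873, 0], [0.7, 17, 0, 0, 0, -0.0873, 0], [0.7, 17, 0, 0, 0, -0.0873, 0], [0.7, 17, 0, 0, 0, -0.0873, 0], [0.7, 17, 0, 0, 0, -0.0873, 0], [0.7, 17, 0, 0, 0, -0.0873, 0], [0.7, 17, 0, 0, 0, -0.0873, 0], [0.7, 17, 0, 0, 0, -0.0873, 0], [0.7, 17, 0, 0, 0, -0.0873, 0], [0.7, 17, 0, 0, 0, -0.0873, 0], [0.7, 17, 0, 0, 0, -0.0873, 0], [0.3, 10, 0, 0, 0, -0.052, 0], [0, 0, 0, 0, 0, 0, 0], [0, 0, 0, 0, 0, 0, 0], [0, 0, 0, 0, 0, 0, 0]]], squeeze=60)

```text
time_s: 16.87
ee_pos: [0.73, -0.04, 0.2059]
eef_rot: [-3.141, -0.0, 2.886]
force: [-0.3, -0.4, -2.5]
grip_width: 0.0108
grip_force: 60.0
```

```bash
python3 - <<'E'
from h import *
torque(2)
s=telemetry.get_obs();print(s["qpos"],s["ee_pos"],s["eef_rot"])
a=np.radians(-14.4);e=s["ee_pos"][:2]-C0
print("r",e@[np.cos(a),np.sin(a)],"perp(+tool y)",e@[-np.sin(a),np.cos(a)],"dpsi deg",np.degrees(s["eef_rot"][2])-165.6)
E
```

```text
n 2 rxF,Mz,r,phi,psi-180,zbar,F [ -0.1081   0.0319 194.6001 -13.8295 -14.6738   0.2268  -0.1513  -0.5348  -2.0479]
std [0.0194 0.0104] 16.9167 0.010714009792648032
[-0.1051  0.7288  0.8382 -0.0001  1.5746 -1.4197] [ 0.73   -0.0402  0.2059] [-3.1415  0.      2.8854]
r 0.1946300571444796 perp(+tool y) 0.0018141367326847202 dpsi deg -0.27773757518230013
```

>>> carry_out(plan=[[[0, -1.8, 0, 0, 0, -0.005, 0], [10, 0, 0, 0, 0, 0, 0], [10, 0, 0, 0, 0, 0, 0], [5, 0, 0, 0, 0, 0, 0], [3, 0, 0, 0, 0, 0, 0], [2, 0, 0, 0, 0, 0, 0], [2, 0, 0, 0, 0, 0, 0], [2, 0, 0, 0, 0, 0, 0], [0, 0, 0, 0, 0, 0, 0]]])

```text
time_s: 17.67
ee_pos: [0.6969, -0.0329, 0.2059]
eef_rot: [3.142, 0.001, 2.893]
force: [1.1, -0.7, -2.9]
grip_width: 0.011
grip_force: 60.0
```

>>> carry_out(plan=[[[2, 0, 0, 0, 0, 0, 0], [2, 0, 0, 0, 0, 0, 0], [2, 0, 0, 0, 0, 0, 0], [0, 0, 0, 0, 0, 0, 0]]])

```text
time_s: 18.0
ee_pos: [0.6907, -0.0314, 0.2057]
eef_rot: [-3.141, -0.001, 2.893]
force: [0.1, -0.6, -2.5]
grip_width: 0.0109
grip_force: 60.0
```

```bash
python3 -c "
from h import *
torque(2)"
```

```text
n 2 rxF,Mz,r,phi,psi-180,zbar,F [ -0.0863   0.1115 154.3797 -14.1715 -14.2596   0.2266   0.0162  -0.5807  -2.386 ]
std [0.0006 0.0032] 18.05 0.010922368111741966
```

Entering freely; going in further to r of about 146.

>>> carry_out(plan=[[[2, 0, 0, 0, 0, 0, 0], [2, 0, 0, 0, 0, 0, 0], [2, 0, 0, 0, 0, 0, 0], [2, 0, 0, 0, 0, 0, 0], [0, 0, 0, 0, 0, 0, 0]]])

```text
time_s: 18.47
ee_pos: [0.6828, -0.0293, 0.206]
eef_rot: [-3.142, -0.0, 2.893]
force: [-0.4, -1.2, -2.7]
grip_width: 0.0105
grip_force: 60.0
```

>>> carry_out(plan=[[[0.2, -7.64, 0.05, 0, 0, 0.0524, 0], [0.2, -7.64, 0.05, 0, 0, 0.0524, 0], [0.2, -7.64, 0.05, 0, 0, 0.0524, 0], [0.2, -7.64, 0.05, 0, 0, 0.0524, 0], [0.2, -7.64, 0.05, 0, 0, 0.0524, 0], [0.2, -7.64, 0.05, 0, 0, 0.0524, 0], [0.2, -7.64, 0.05, 0, 0, 0.0524, 0], [0.2, -7.64, 0.05, 0, 0, 0.0524, 0], [0.2, -7.64, 0.05, 0, 0, 0.0524, 0], [0.2, -7.64, 0.05, 0, 0, 0.0524, 0]]])

```text
time_s: 19.3
ee_pos: [0.6469, -0.0955, 0.2058]
eef_rot: [3.14, 0.002, 2.366]
force: [6.9, -0.2, -2.7]
grip_width: 0.0108
grip_force: 60.4
```

```bash
python3 -c "
from h import *
torque(6)"
```

```text
n 6 rxF,Mz,r,phi,psi-180,zbar,F [  0.4978  -0.3531 147.0119 -43.9949 -44.3972   0.2268   6.2949  -1.3692  -2.475 ]
std [0.1282 0.0132] 19.55 0.011057495814210014
```

>>> carry_out(plan=[[[0.2, -7.64, 0.05, 0, 0, 0.0524, 0], [0.2, -7.64, 0.05, 0, 0, 0.0524, 0], [0.2, -7.64, 0.05, 0, 0, 0.0524, 0], [0.2, -7.64, 0.05, 0, 0, 0.0524, 0], [0.2, -7.64, 0.05, 0, 0, 0.0524, 0]]])

```text
time_s: 19.97
ee_pos: [0.617, -0.1193, 0.2056]
eef_rot: [3.14, 0.002, 2.105]
force: [7.3, -3.3, -3.0]
grip_width: 0.0113
grip_force: 60.5
```

```bash
python3 -c "
from h import *
torque(6)"
```

```text
n 6 rxF,Mz,r,phi,psi-180,zbar,F [  0.5521  -0.3727 146.935  -58.9229 -59.3801   0.2266   6.5387  -3.5681  -2.5887]
std [0.0899 0.0216] 20.2167 0.010864004459858795
```

>>> carry_out(plan=[[[0.1, -5.1, 0.03, 0, 0, 0.035, 0], [0.1, -5.1, 0.03, 0, 0, 0.035, 0], [0.1, -5.1, 0.03, 0, 0, 0.035, 0], [0.1, -5.1, 0.03, 0, 0, 0.035, 0]]])

```text
time_s: 20.55
ee_pos: [0.599, -0.1286, 0.2056]
eef_rot: [3.139, 0.003, 1.966]
force: [8.5, -5.7, -2.2]
grip_width: 0.0107
grip_force: 60.6
```

```bash
python3 -c "
from h import *
torque(8)"
```

```text
n 8 rxF,Mz,r,phi,psi-180,zbar,F [  0.6661  -0.3968 147.0081 -66.7898 -67.3433   0.2266   7.4234  -5.8142  -2.3901]
std [0.0866 0.0227] 20.9 0.010729676335102278
```

>>> carry_out(plan=[[[-1, 0, 0, 0, 0, 0, 0], [-1, 0, 0, 0, 0, 0, 0], [0.1, -5.1, 0.03, 0, 0, 0.035, 0], [0.1, -5.1, 0.03, 0, 0, 0.035, 0]]])

```text
time_s: 21.23
ee_pos: [0.5898, -0.1326, 0.2049]
eef_rot: [3.14, -0.001, 1.897]
force: [5.5, 3.4, -3.2]
grip_width: 0.0106
grip_force: 60.6
```

```bash
python3 -c "
from h import *
torque(8)"
```

```text
n 8 rxF,Mz,r,phi,psi-180,zbar,F [  0.7909  -0.4031 147.4043 -70.7319 -71.2745   0.226    4.5277   3.3076  -3.0066]
std [0.0839 0.0348] 21.5833 0.010793789007827487
```

>>> carry_out(plan=[[[0.1, -5.2, 0.03, 0, 0, 0.035, 0], [0.1, -5.2, 0.03, 0, 0, 0.035, 0]]])

```text
time_s: 21.75
ee_pos: [0.58, -0.1357, 0.2049]
eef_rot: [3.14, -0.0, 1.828]
force: [6.1, 3.5, -2.6]
grip_width: 0.0107
grip_force: 60.7
```

```bash
python3 -c "
from h import *
torque(8)
c=cam('scene');d=cam('side')
for n,C,b in(('S',c,(230,207,264,218)),('D',d,(255,168,295,177))):
    g=C['pixels'][b[1]:b[3],b[0]:b[2]].mean(2).astype(int);print(n,b);print(g)"
```

```text
n 8 rxF,Mz,r,phi,psi-180,zbar,F [  0.8326  -0.4433 147.4439 -74.7372 -75.2612   0.226    5.0728   2.8616  -2.5048]
std [0.0806 0.0298] 22.1 0.01088634360873731
S (230, 207, 264, 218)
[[148 122 107  91  99 125 158 179 197 201 203 204 204 203 203 203 203 202 203 205 205 205 203 197 191 176 153 124 102 105 103  91  96  94]
 [146 120 116 107  76  86 106 129 152 159 173 185 195 197 195 194 195 195 197 196 190 185 169 154 144 127 103  96 110 139 130  98  95  93]
 [147 124 116 127  68  75 106  98 101 108 124 137 150 154 152 152 152 152 154 154 146 139 120 104  98  97  91  94 122 151 134 103  92  88]
 [147 133 110 120  76  76 118  97  90 100  97  99 100 101 102 102 102 100 100 101 100  99  97 105  90  92  90  94 116 128 110  96  88  87]
 [133 134 107 104 106  84 100  89  90  99  98 104 101 106 104 100  96  92  85  74  69  72  94 125  92  89  91  95 108 104  91  87  87  89]
 [116 121 119 113 113  96  84  82  91  93 101 117 117 139 124 107 105  90  72  47  40  45  80 125  89  89  92  93  98  92  87  85  88  91]
 [127 125 144 151 117  99  87  87  96  92 101 122 122 141 134 110 106  94  70  41  
[... 1403 characters left out ...]
03  79  75  94 107 111 115 130 180 229 242 244]
 [198 193 177 149 132 130 137 141 138 147 150 121  79  64  77 106 127 132 132 133 134 137 150 160 148 136 132 127 113  94  93 107 113 116 122 133 164 215 238 244]
 [199 197 188 169 144 131 128 130 135 151 163 137 100  81  87 104 118 125 130 132 133 134 138 142 137 132 132 131 123 113 111 118 121 128 142 150 156 192 230 242]
 [199 199 194 184 166 149 135 129 131 146 160 145 122 112 113 114 118 126 135 137 134 131 129 127 129 130 131 130 128 123 120 124 135 150 166 170 161 171 214 237]
 [199 199 197 192 184 171 151 131 124 134 144 140 133 129 129 126 126 133 144 144 137 132 128 126 127 129 130 128 124 120 117 128 154 172 180 181 171 161 190 228]]
```

```bash
python3 - <<'E'
from h import *
c=cam("scene");d=cam("side")
nutfit([(c,(250.4,213),0),(d,(268.1,172.5),1),(d,(284.8,172),2)],.2258)
torque(8)
E
```

```text
[0.54124943 0.00580617 1.00944055] 57.83668305861569 [-0.3  0.2 -0.2  0.8  0.3 -0.3]
n 8 rxF,Mz,r,phi,psi-180,zbar,F [  0.8654  -0.4423 147.4821 -74.6713 -75.1976   0.2259   5.3643   2.6259  -2.3271]
std [0.0612 0.0153] 22.65 0.010936503882653381
```

>>> carry_out(plan=[[[0.1, -5.2, 0.03, 0, 0, 0.035, 0], [0.1, -5.2, 0.03, 0, 0, 0.035, 0]]])

```text
time_s: 22.82
ee_pos: [0.57, -0.1381, 0.205]
eef_rot: [3.14, -0.0, 1.758]
force: [6.6, 3.7, -2.9]
grip_width: 0.0107
grip_force: 60.9
```

```bash
python3 - <<'E'
from h import *
torque(10)
E
```

```text
n 10 rxF,Mz,r,phi,psi-180,zbar,F [  0.9473  -0.48   147.4832 -78.7195 -79.261    0.226    6.1274   2.1162  -2.6991]
std [0.0576 0.0317] 23.2667 0.010955670382196867
```

>>> carry_out(plan=[[[0.05, -2.6, 0.015, 0, 0, 0.0175, 0], [0.05, -2.6, 0.015, 0, 0, 0.0175, 0], [0.05, -2.6, 0.015, 0, 0, 0.0175, 0], [0.05, -2.6, 0.015, 0, 0, 0.0175, 0], [0.05, -2.6, 0.015, 0, 0, 0.0175, 0]]])

```text
time_s: 23.68
ee_pos: [0.5574, -0.14, 0.2052]
eef_rot: [3.139, 0.0, 1.671]
force: [8.6, 0.9, -2.6]
grip_width: 0.011
grip_force: 61.1
```

```bash
python3 - <<'E'
from h import *
torque(14)
E
```

```text
n 14 rxF,Mz,r,phi,psi-180,zbar,F [  1.163   -0.5282 147.4114 -83.6479 -84.2529   0.2261   7.8184   1.0746  -2.5664]
std [0.0548 0.0279] 24.3333 0.010783021515069286
```

```bash
python3 - <<'E'
from h import *
torque(10)
c=cam('scene');d=cam('side')
for n,C,b in(('S',c,(230,209,266,218)),('D',d,(255,168,295,177))):
    g=C['pixels'][b[1]:b[3],b[0]:b[2]].mean(2).astype(int);print(n,b);print(g)
E
```

```text
n 10 rxF,Mz,r,phi,psi-180,zbar,F [  1.1578  -0.5255 147.4274 -83.6319 -84.2355   0.2261   7.815    0.7817  -2.4151]
std [0.0759 0.0333] 24.7833 0.010837326807860113
S (230, 209, 266, 218)
[[146 133 133  87  82  91  91  94 102 117 123 143 149 150 151 152 153 153 154 154 147 136 118 103 100  96  96 111 145 125  96  97  95  90  92 100]
 [148 136 111 109  90  87  90  90  90  97  99 103 100  98 101 103 101 100  98 100 101 101  98  93  88  92  98 113 142 123  98 103  92  89  95  98]
 [132 135 110 111  90  79  86  90  95 110 115 134 100  90  94  97  88  76  74  78  95 115 103  94  88  93  97 102 114 105  95  97  88  90  93  97]
 [116 121 120 109  90  83  87  90  99 122 134 150 107  97 105 101  79  52  46  53  85 120 100  90  90  96  98  90  92  90  89  89  83  90  92  93]
 [127 125 143 149 101  86  89  90 102 118 125 132 117 106 113  99  75  43  36  41  73 107  90  90  94 100  94  87  88  86  79  84  85  88  90  92]
 [150 156 151 141 100  87  88  91  97 100 100 108 117 110 112 103  98  70  58  63  84  94  92  93  92  99  91  86  85  76  69  79  87  87  88  89]
 [159 164 127 102  93  89  90 
[... 1202 characters left out ...]
69  75  94 106 112 114 114 128 177 228 242 244]
 [198 194 178 148 128 130 143 144 131 107  79  69  94 124 130 128 130 134 141 152 153 141 140 143 138 130 114  89  75  87 103 111 116 118 122 132 163 215 239 244]
 [199 197 189 169 144 134 136 137 131 117  98  89  95 110 118 123 129 134 140 147 141 130 132 138 138 134 124 105  96 105 115 118 122 129 142 149 155 192 230 242]
 [199 198 195 185 167 149 136 130 129 125 119 120 116 115 117 126 135 137 138 139 131 122 124 132 135 135 131 119 114 117 120 123 134 149 165 171 161 171 214 237]
 [199 199 197 192 183 171 150 129 122 124 129 133 130 126 125 134 144 146 139 135 130 125 126 130 133 134 131 126 121 118 117 128 153 171 180 182 171 161 190 228]]
```

>>> carry_out(plan=[[[0, -1.8, 0.01, 0, 0, 0.0122, 0], [0, -1.8, 0.01, 0, 0, 0.0122, 0], [0, 0, 0, 0, 0, 0, 0]]])

```text
time_s: 25.13
ee_pos: [0.5537, -0.1404, 0.2052]
eef_rot: [3.139, 0.0, 1.646]
force: [8.1, 1.0, -2.9]
grip_width: 0.0107
grip_force: 61.1
```

```bash
python3 - <<'E'
from h import *
torque(24)
E
```

```text
n 24 rxF,Mz,r,phi,psi-180,zbar,F [  1.2701  -0.5367 147.391  -85.0023 -85.6368   0.2261   8.5649   0.9713  -2.6561]
std [0.083  0.0244] 26.2833 0.010948881150205347
```

>>> carry_out(plan=[[[0.1, 6.4, 0, 0, 0, -0.0436, 0], [0.1, 6.4, 0, 0, 0, -0.0436, 0], [0.1, 6.4, 0, 0, 0, -0.0436, 0], [0.1, 6.4, 0, 0, 0, -0.0436, 0], [0, 0, 0, 0, 0, 0, 0]]])

```text
time_s: 26.7
ee_pos: [0.5786, -0.1363, 0.2045]
eef_rot: [-3.141, -0.0, 1.824]
force: [0.5, 0.4, -2.2]
grip_width: 0.0104
grip_force: 60.0
```

```bash
python3 - <<'E'
from h import *
torque(8)
E
```

```text
n 8 rxF,Mz,r,phi,psi-180,zbar,F [  0.1196  -0.1044 147.7137 -75.5322 -75.7399   0.2255   0.7529   0.3222  -2.85  ]
std [0.0305 0.029 ] 27.05 0.010904600875987639
```

>>> carry_out(plan=[[[-8, 0, 0, 0, 0, 0, 0], [-14, 0, 0, 0, 0, 0, 0], [-14, 0, 0, 0, 0, 0, 0], [-14, 0, 0, 0, 0, 0, 0], [-10.6, -30.8, 0, 0, 0, 0, 0], [-10.6, -30.8, 0, 0, 0, 0, 0], [-10.6, -30.8, 0, 0, 0, 0, 0], [-10.6, -30.8, 0, 0, 0, 0, 0], [-10.6, -30.8, 0, 0, 0, 0, 0], [0, 0, 0, 0, 0, 0.113, 0], [0, 0, 0, 0, 0, 0.113, 0], [0, 0, 0, 0, 0, 0.113, 0], [0, 0, 0, 0, 0, 0.113, 0], [0, 0, 0, 0, 0, 0.113, 0], [0, 0, 0, 0, 0, 0.113, 0], [0, 0, 0, 0, 0, 0.113, 0], [0, 0, 0, 0, 0, 0.113, 0], [0, 0, 0, 0, 0, 0.113, 0], [0, 0, 0, 0, 0, 0.113, 0], [0, 0, 0, 0, 0, 0.113, 0]]])

```text
time_s: 28.72
ee_pos: [0.4538, -0.2758, 0.2046]
eef_rot: [-3.141, 0.0, 0.57]
force: [0.1, -0.3, -2.5]
grip_width: 0.0106
grip_force: 60.0
```

>>> carry_out(plan=[[[0, 0, 0, 0, 0, 0.113, 0], [0, 0, 0, 0, 0, 0.113, 0], [0, 0, 0, 0, 0, 0.113, 0], [0, 0, 0, 0, 0, 0, 0], [0, 0, 0, 0, 0, 0, 0]]])

```text
time_s: 29.13
ee_pos: [0.4539, -0.2754, 0.2046]
eef_rot: [-3.142, 0.0, 0.24]
force: [-0.3, 0.1, -2.0]
grip_width: 0.0111
grip_force: 60.0
```

```bash
python3 - <<'E'
from h import *
torque(2)
c=cam('scene');d=cam('side')
for n,C,b in(('S',c,(236,211,262,216)),('D',d,(255,170,295,175))):
    g=C['pixels'][b[1]:b[3],b[0]:b[2]].mean(2).astype(int);print(n,b);print(g)
w=cam("wrist")["pixels"]
for y in(24,60,100,140,180): print(y,w[y,255:302].max(1).astype(int)-w[y,255:302].min(1))
E
```

```text
n 2 rxF,Mz,r,phi,psi-180,zbar,F [  -0.1314   -0.0177  294.8569 -107.1829 -166.2324    0.2255   -0.4021    0.2079   -2.239 ]
std [0.0385 0.0112] 29.1833 0.011078154858189762
S (236, 211, 262, 216)
[[ 86  88  98 124 138 128  98  91  91  91  85  74  76  83 100 109 100  92  88  94 102 103 113 105  96 103]
 [ 87  90 104 136 151 148 104  96 102  92  71  50  48  64  95 112  95  91  89  96 103  92  91  90  89  96]
 [ 88  90 102 119 127 134 113 105 116  94  65  40  37  48  76  94  85  91  93 101  97  87  86  85  86 106]
 [ 88  89  94  97  98 109 114 107 118 102  90  62  57  60  78  84  89  89  92  99  89  85  84  75  80 113]
 [105  86  84  86  87  93  99  96 105 106 104 105  99  85  88  88  92  93  88  90  88  78  70  62  77 117]]
D (255, 170, 295, 175)
[[197 188 157 132 146 164 153 135 126 122 122 128 139 150 157 159 160 160 161 162 163 161 156 153 149 141 133 122 112 112 122 124 119 117 119 132 184 232 243 243]
 [197 188 158 131 137 153 151 143 127 108  98 103 123 145 149 141 138 139 142 148 151 144 138 136 134 130 119 101  87  92 110 116 115 115 116 130 184 232 243 245]
 [197 189 166 136 1
[... 738 characters left out ...]
8   5   3   2   1   1   2   3   5   7  10  11  16  13  11 104 123 123 123 122 122 122 123 121 124 124 123 123 123 123]
100 [126 126 126 127 127 127 127 126 128 127 127 112  26  12  15  10   9   7   6   5   3   1   1   2   3   6   8   9  12  12  12   7 119 126 126 126 126 126 126 126 125 125 126 125 124 126 124]
140 [124 125 125 125 124 123 124 122 123  81  11   3   3   3   2   3   3   1   1   5   2   4   5   4   5   4   5   5   6   5   5   5   4   2 117 124 125 125 127 127 128 125 125 126 126 126 126]
180 [ 77  77  77  77  78  76  76  76  73  74   9   3   4   4   4   4   5   2   2   1   3   4   4   1   2   2   1   3   4   4   1   2   5  31 121 126 127 127 126 124 126 126 126 126 124 122 123]
```

>>> carry_out(plan=[[[0.6, 0, 10, 0, 0, 0, 0], [0, 0, 25, 0, 0, 0, 0], [0, 0, 35, 0, 0, 0, 0], [0, 0, 35, 0, 0, 0, 0], [0, 0, 35, 0, 0, 0, 0], [0, 0, 30, 0, 0, 0, 0], [0, 0, 20, 0, 0, 0, 0], [0, 0, 12, 0, 0, 0, 0], [0, 0, 7, 0, 0, 0, 0], [0, 0, 4, 0, 0, 0, 0], [0, 0, 2, 0, 0, 0, 0], [0, 0, 1.5, 0, 0, 0, 0], [0, 0, 0, 0, 0, 0, 0], [0, 0, 0, 0, 0, 0, 0]]])

```text
time_s: 30.5
ee_pos: [0.455, -0.2745, -0.0111]
eef_rot: [3.141, -0.001, 0.237]
force: [0.1, 0.1, -1.3]
grip_width: 0.0108
grip_force: 60.0
```

>>> carry_out(plan=[[[0, 0, 1.5, 0, 0, 0, 0], [0, 0, 1.2, 0, 0, 0, 0], [0, 0, 0.8, 0, 0, 0, 0], [0, 0, 0, 0, 0, 0, 0], [0, 0, 0, 0, 0, 0, 0]]])

```text
time_s: 30.92
ee_pos: [0.4547, -0.2744, -0.0149]
eef_rot: [3.141, -0.0, 0.237]
force: [-2.4, 1.3, 4.4]
grip_width: 0.0106
grip_force: 60.0
```

>>> carry_out(plan=[[[0, 0, 0, 0, 0, 0, 30], [0, 0, 0, 0, 0, 0, 30], [0, 0, 0, 0, 0, 0, 30], [0, 0, 0, 0, 0, 0, 30], [0, 0, 0, 0, 0, 0, 30], [0, 0, -5, 0, 0, 0, 30], [0, 0, -15, 0, 0, 0, 30], [0, 0, -30, 0, 0, 0, 30], [0, 0, -40, 0, 0, 0, 30], [0, 0, -40, 0, 0, 0, 30], [0, 0, -40, 0, 0, 0, 30], [0, 0, -20, 0, 0, 0, 30], [0, 0, 0, 0, 0, 0, 30], [0, 0, 0, 0, 0, 0, 30]]])

```text
time_s: 32.08
ee_pos: [0.4548, -0.2744, 0.1757]
eef_rot: [3.14, -0.001, 0.237]
force: [-0.3, 0.5, -0.9]
grip_width: 0.0303
grip_force: 0.0
```

```bash
python3 - <<'E'
from h import *
np.set_printoptions(precision=4,suppress=True,linewidth=200)
s=telemetry.get_obs();print(s["ee_pos"],s["force"])
c=cam("wrist");w=c["pixels"].astype(int);sat=w.max(2)-w.min(2)
for y in(60,90,120,150,180,210,230):
    xs=np.where(sat[y,250:310]<40)[0]+250
    print(y,xs.min() if len(xs) else 0,xs.max() if len(xs) else 0, plane(c,(xs.mean(),y),.009) if len(xs) else '')
p=cam("scene")["pixels"];print([p[int(v),int(u)].tolist() for u,v in [proj(cam("scene"),(.56,-.249,.008)),proj(cam("scene"),(.45,-.276,.01))]])
E
```

```text
[ 0.4548 -0.2744  0.1757] [-0.3424  0.4501 -0.8886]
60 0 0 
90 272 280 [ 0.56   -0.2489  0.009 ]
120 272 280 [ 0.532  -0.2557  0.009 ]
150 271 281 [ 0.5029 -0.2628  0.009 ]
180 271 281 [ 0.4725 -0.2702  0.009 ]
210 271 282 [ 0.4409 -0.2784  0.009 ]
230 271 281 [ 0.4189 -0.2832  0.009 ]
[[202, 184, 163], [78, 64, 56]]
```

The bar is flat on the bench at its original place and the gripper is clear of it.

```bash
python3 -c "
from station import ctrl
print(ctrl.hand_in())"
```

```text
the job is handed in; nothing more can be done
None
```

I screwed the gland nut down about 107° with the steel bar in two holes, to a snug I estimate at 0.59–0.73 N m (last force reading about 0.73, hole positions in the pictures nearer 0.59). I then drew the bar out, laid it flat where it started, and handed the job in at about 32 s.

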